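Gauge an empty tin before it is packed

TASK

Check the low empty tin with the two-footed gauge. Lower the small (go) foot into the tin until it stands on the tin's floor, draw it out, then set the large (no-go) foot centrally and level on the tin's rim, to see that it will not go in. Finally stand the gauge upright on the table again, on both feet and clear of the tin, let go of it, and leave the tin and the other objects standing where they were.

Things in the scene. Friction and masses are not known exactly. Their poses are not given: they have to be found in the camera images.
- gauge_handle (a point): Centre of the loose gauge's black grip: 26 mm thick (x), 40 long (y), 55 high, on the middle of a dark bar 26 x 150 x 18 mm (along y), with a 48 mm long aluminium foot under each end. The gauge (0.35 kg, balanced) starts standing on both feet: this point is 93.5 mm above the table. z up, y from no-go foot to go foot. Pinch the grip across x from above.
- go_foot (a point): Centre of the underside of the gauge's small (go) foot: 58 mm diameter, 48 mm long, bevelled to 48 mm diameter over its lowest 6 mm. It lies (0, +55, -93.5) mm from the grip's centre, in gauge axes.
- nogo_foot (a point): Centre of the flat underside of the gauge's large (no-go) foot: 84 mm diameter, 48 mm long, at (0, -55, -93.5) mm from the grip's centre, in gauge axes; level with the go foot's underside.
- tin_mouth (a point): Centre of the mouth, at rim height, of the tin to check: low, empty, bare steel, loose (0.1 kg), 78 mm outside, 72 inside, 42 high, inner floor 39 mm below the rim. z up. Room for the gauge's other foot is free beside it if the gauge keeps its first direction. Bystanders, farther off: a taller, wider empty tin (100 x 85 mm), two low tins filled with card, a glue bottle.

How it is judged:
By the outcome, as a careful person would: the job done as asked, in the order asked, and still so for the second after the job is handed in, with the robot touching nothing.
It also fails if it takes over 58 s, if anything falls off the work surface, if the arm or the gripper's body presses on something with over 40 N, if the wrist force passes 120 N, or if a joint passes its speed limit or range.

ROBOT

A 7-joint arm with a two-finger parallel gripper is mounted at the origin on the work surface. World frame = base frame: x ahead of the robot, y to its left, z up, the work surface at z = 0. Lengths are in mm, angles in rad, forces in N, time in s.
With the tool pointing down it reaches from about 350 to 775 mm from the base axis. Payload 3.1 kg.
Tool frame: the origin (TCP) lies midway between the tips of the shut fingers; the grasp point (between the pads) lies 19 mm behind it; z points along the fingers, y is the direction in which the jaws open and shut (so a half turn about z gives the same grasp; the last joint's range is limited). The gripper opens to 85 mm and grips with 20 to 120 N. Pads are 22 mm wide; open, the fingers measure 114 mm over their backs; the gripper's body (76 mm by 85 mm) begins 54 mm behind the grasp point. The pads swing forward as they close: fully open they stand 13 mm farther back than shut.
Start: joints at [-0.042, 0.311, 0.014, 1.512, -0.004, 1.319, -0.027], TCP at [550.016, 0.032, 231.304] pointing down, gripper open.
Joint ranges: [-2.7, 2.7], [-0.3, 1.91], [-1.27, 1.3], [0.12, 2.57], [-1.44, 4.58], [0.2, 2.03], [-3.05, 3.05]. Speed limits (rad/s): [2.79, 2.79, 3.14, 3.14, 3.14, 3.14, 3.14].

INTERFACE

Orientations are given as a 3x3 rotation matrix whose columns are the frame's x, y, z axes.
In Python, from bench import env gives the robot as it stands. Calls block until the motion is done:
- env.reach(position, orientation): joint-space move of the TCP to a pose.
- env.move_linear(position, rotation=None, vel=150): straight line of the TCP; rotation=None keeps the orientation; vel is the mean speed in mm/s.
- env.move_joints(angles): joint-space move.
- env.command_gripper(opening, f_grip=None): finger opening in mm; f_grip is the grip in N (None keeps the last); returns when the fingers have stopped.
- env.wait(seconds).
- env.solve_ik(position, orientation): joint angles nearest the present ones, or None.
- env.get_obs(): the state.
- env.read_camera(name): name is "scene" or "side" or "wrist"; returns a dict with "color" (420x560x3 uint8, blue, green, red), "z_map" (420x560 float32, mm along the optical axis (not along the pixel's ray), 0 where there is no reading), "intrinsics" (3x3 intrinsics, pixels), "distortion" ([k1, k2, p1, p2, k3] as OpenCV has them; the pictures are not rectified), "R" (3x3) and "t" (3): a world point X has camera coordinates R X + t. Camera axes: x right, y down, z forward; pixel columns grow to the right and rows downward; lengths in mm; the calibration is good to about 2 mm. A picture is of the moment at which its call begins.
A pose or a line that the arm cannot do raises env.IKError and nothing moves.
- env.close_job(): hands the job in, once; it reports no verdict.
Trained networks look in a picture, given as the dict that the camera call returned (one of the last four; its "shot" number tells which), for a name from the list of things; names that differ only in an ending like _2 or _b are one class to them, and where a whole thing is asked for, a point or a joint stands for the part that bears it (a point fixed in the world has none). Each returns a list of dicts, best first, with "p" (0 to 1); they miss things now and then, are a little off and sometimes report something else, mostly with a low value. They report only what shows in the picture. A call takes as long as a camera call.
- env.recognise(picture, label): "extent" ([left, top, right, bottom] in pixels, round what is visible of it).
- env.regions_of(picture, label): "region" (420x560 bool, what is visible of it) and "extent" ([left, top, right, bottom] in pixels, round what is visible of it).
- env.spot_point(picture, label): "xy" ([column, row] in pixels: a listed point, or the origin of a listed thing).
The state is a dict: "t": time; "joint_pos": joint angles; "joint_velocities": joint speeds; "tau": joint torques, N m; "eef_pos": TCP position; "eef_rot": TCP orientation; "contact_force": force on the tool from outside, world axes, zero at the start; "wrist_torque": the same for the moment, N m; "grip_width": finger opening in mm.
Only numpy, scipy, OpenCV 4.12 (cv2) and the standard library are available. Lean on these libraries where they do the work, as an engineer would, in place of code of your own. Each camera call takes 0.05 s, during which the arm holds its last target.

## Working session

There is one attempt and no reset: what is moved stays moved. The work goes in short steps, each a Python script; the robot and the scene stay as the last script left them, time stands still between calls to the robot, and variables do not carry over. Pictures are saved under pics/ and viewed, and the job is handed in when it is done.

```bash
mkdir -p pics; ls; python3 - <<'E'
from bench import env
import cv2
for n in ["scene","side","wrist"]:
    p=env.read_camera(n); cv2.imwrite(f"pics/a_{n}.png",p["color"])
    print(n,p["R"],p["t"],p["intrinsics"])
    for l in ["gauge_handle","go_foot","nogo_foot","tin_mouth"]:
        for d in env.spot_point(p,l)[:3]: print(l,d)
print(env.get_obs()["t"])
E
```

```text
pics
scene [[ 0.10398702  0.99435113  0.02127256]
 [ 0.60563535 -0.04634125 -0.79439179]
 [-0.78891858  0.09548985 -0.60703308]] [ -38.42209188 -244.39429816 1382.31025492] [[435.12516072   0.         276.09286632]
 [  0.         435.12516072 208.06327268]
 [  0.           0.           1.        ]]
gauge_handle {'xy': [396.9, 206.6], 'p': 0.93}
gauge_handle {'xy': [367.8, 244.4], 'p': 0.26}
go_foot {'xy': [411.4, 240.2], 'p': 0.86}
nogo_foot {'xy': [368.8, 243.6], 'p': 0.92}
nogo_foot {'xy': [197.4, 233.2], 'p': 0.56}
tin_mouth {'xy': [199.4, 234.6], 'p': 0.72}
side [[ 0.82099693 -0.57073365 -0.01507131]
 [-0.37016111 -0.51200568 -0.77513285]
 [ 0.4346778   0.6419605  -0.6316185 ]] [-449.19030912  279.02346942  596.28426564] [[399.0476293    0.         279.4826979 ]
 [  0.         399.0476293  210.33144447]
 [  0.           0.           1.        ]]
gauge_handle {'xy': [215.6, 157.1], 'p': 0.77}
go_foot {'xy': [211.7, 180.3], 'p': 0.95}
nogo_foot {'xy': [234.0, 203.3], 'p': 0.61}
tin_mouth {'xy': [336.6, 297.0], 'p': 0.97}
wrist [[ 9.99998647e-01  3.03602923e-04  1.61672263e-03]
 [-2.28875847e-04 -9.47581813e-01  3.19513154e-01]
 [ 1.62898209e-03 -3.19513092e-01 -9.47580461e-01]] [-549.42207139  -40.80453637  380.48566076] [[301.62517171   0.         271.14265458]
 [  0.         301.62517171 212.61815548]
 [  0.           0.           1.        ]]
tin_mouth {'xy': [256.6, 327.4], 'p': 0.66}
0.75
```

View pics/a_scene.png

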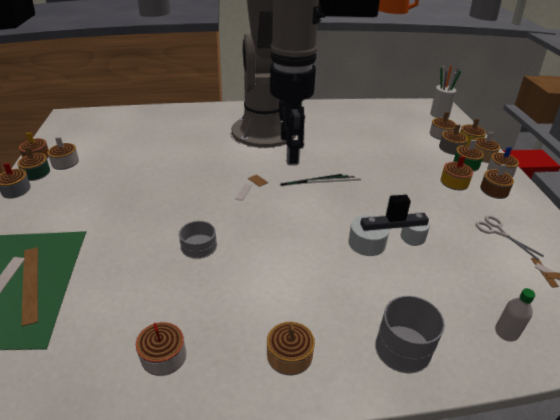

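View pics/a_side.png

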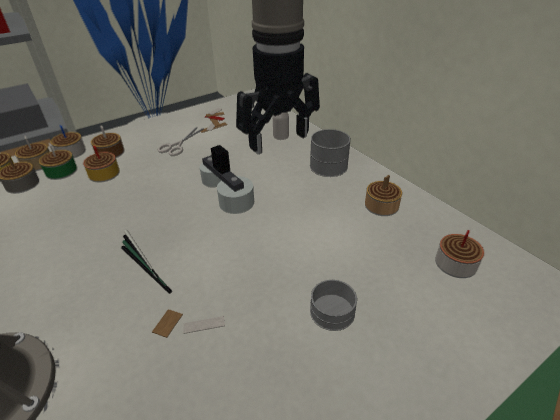

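View pics/a_wrist.png

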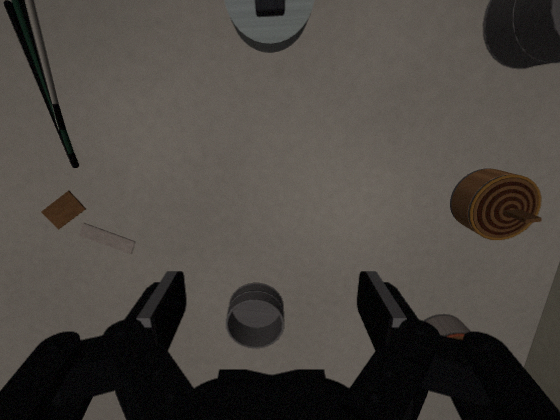

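The scene view shows the tin at about (199,236) and the gauge grip at (398,207), with its bar running roughly along +y. The wrist view shows the tin at (256,315) and the no-go end of the gauge at (270,15).

```bash
cat > h.py <<'E'
from bench import env
import cv2, numpy as np
def ray(p,xy):
    u=cv2.undistortPoints(np.array([[xy]],float),p["intrinsics"],np.array(p["distortion"]))[0,0]
    R=np.array(p["R"]);t=np.array(p["t"])
    return -R.T@t, R.T@np.array([u[0],u[1],1.0])
def at_z(p,xy,z):
    o,d=ray(p,xy); return o+d*(z-o[2])/d[2]
def cloud(p):
    z=p["z_map"]; v,u=np.nonzero(z>0)
    pts=np.stack([u,v],1).astype(float)
    n=cv2.undistortPoints(pts[:,None],p["intrinsics"],np.array(p["distortion"]))[:,0]
    c=np.c_[n,np.ones(len(n))]*z[v,u][:,None]
    W=np.full(z.shape+(3,),np.nan); W[v,u]=(c-np.array(p["t"]))@np.array(p["R"])
    return W
def circ(xy):
    from scipy.optimize import least_squares
    f=lambda q: np.hypot(*(xy-q[:2]).T)-q[2]
    c0=(xy.max(0)+xy.min(0))/2
    r=least_squares(f,[*c0,40],loss="soft_l1",f_scale=1.5)
    return r.x
E
python3 - <<'E'
from h import *
np.set_printoptions(precision=1,suppress=True)
Z={"gauge_handle":93.5,"go_foot":0,"nogo_foot":0,"tin_mouth":42}
for n in ["scene","side","wrist"]:
    p=env.read_camera(n); W=cloud(p)
    for l in Z:
        for d in env.spot_point(p,l)[:1]: print(n,l,d["p"],at_z(p,d["xy"],Z[l]))
        for d in env.regions_of(p,l)[:1]:
            q=W[d["region"]]; q=q[~np.isnan(q[:,0])]
            print("  reg",d["p"],d["extent"],len(q),np.percentile(q,[2,50,98],axis=0).tolist() if len(q) else '')
o=env.get_obs(); print(o["eef_rot"],o["contact_force"],o["t"])
E
```

```text
scene gauge_handle 0.65 [552.7 235.7  93.5]
  reg 0.7 [346.6, 194.0, 430.6, 257.4] 2836 [[516.0548194051484, 144.2815418382125, 1.7169236620889565], [558.1009864916474, 220.52410617089552, 49.331353447691406], [588.7288468559359, 312.34652351532975, 120.89394377342477]]
scene go_foot 0.73 [542.5 293.4   0. ]
  reg 0.68 [345.5, 197.5, 429.9, 254.9] 2859 [[509.7084446540774, 144.31917149399735, 1.183021906811923], [557.9873509963337, 220.46971088618722, 49.256646053671034], [588.7185191653765, 311.301099548388, 120.88237702318446]]
scene nogo_foot 0.68 [547.1 183.    0. ]
  reg 0.58 [349.7, 195.3, 428.2, 255.1] 2711 [[523.9527494245312, 144.48016887535044, 4.203862833044459], [558.3310931572996, 219.82805632156442, 49.41724238962338], [588.7497646173958, 309.0908634828402, 120.8090027470564]]
scene tin_mouth 0.77 [ 531.9 -189.1   42. ]
  reg 0.88 [178.8, 221.0, 217.5, 258.7] 1210 [[489.88494437218264, -223.44165383555665, 1.446362446298241], [519.7397644242013, -188.10638880062447, 21.406961096309402], [566.5705729007503, -149.99849360566967, 43.429916093155896]]
side gauge_handle 0.97
[... 1357 characters left out ...]
, 11.55798320601128], [548.1641288508675, 163.4856378883612, 48.80534794254741], [583.3389474448618, 178.8629199630618, 67.33439337332439]]
wrist nogo_foot 0.67 [ 522.5 -224.6    0. ]
  reg 0.86 [225.4, 0.0, 318.7, 56.7] 3500 [[511.9084010288631, 144.60953899410381, 7.648849435835191], [547.4354466594924, 163.42797354478773, 48.78470637117698], [583.481765061404, 178.8473725457589, 67.27736205470673]]
  reg 0.7 [227.3, 284.5, 283.1, 349.9] 3167 [[492.01900409536495, -222.26155653585604, 1.467421438530778], [527.075905935645, -196.54483840151056, 17.128399596797795], [563.9486034815021, -147.2780150745495, 42.576600040686586]]
[[-0.  1.  0.]
 [ 1.  0. -0.]
 [-0.  0. -1.]] [ 0.1 -0.8 -0.9] 2.1
```

```bash
python3 - <<'E'
from h import *
np.set_printoptions(precision=1,suppress=True)
R=np.array([[0,1,0],[1,0,0],[0,0,-1.]])
def rim(W):
    m=(np.abs(W[...,0]-530)<60)&(np.abs(W[...,1]+189)<60)&(W[...,2]>39.5)&(W[...,2]<46)
    q=W[m]; c=circ(q[:,:2]); r=np.hypot(*(q[:,:2]-c[:2]).T); return c,len(q),r.std(),np.median(q[:,2])
def outer(W):
    m=(np.abs(W[...,0]-530)<60)&(np.abs(W[...,1]+189)<60)&(W[...,2]>8)&(W[...,2]<46)
    q=W[m]; return q.min(0),q.max(0)
def gauge(W,tag):
    b=(np.abs(W[...,0]-547)<60)&(np.abs(W[...,1]-240)<120)
    for nm,lo,hi in [("grip",117,125),("bar",63.5,69)]:
        q=W[b&(W[...,2]>lo)&(W[...,2]<hi)]
        if len(q)<20: continue
        rc=cv2.minAreaRect(q[:,:2].astype(np.float32)); print(tag,nm,len(q),rc,np.median(q[:,2]))
print(env.get_obs()["eef_pos"])
for n in ["scene","side"]:
    W=cloud(env.read_camera(n)); print(n,rim(W),outer(W)); gauge(W,n)
env.reach([530,-200,231],R); p=env.read_camera("wrist"); W=cloud(p); print("wrist",rim(W),outer(W)); cv2.imwrite("pics/b1.png",p["color"])
env.reach([547,235,250],R); p=env.read_camera("wrist"); W=cloud(p); gauge(W,"wrist"); cv2.imwrite("pics/b2.png",p["color"]); np.save("W2.npy",W)
print(env.get_obs()["t"],env.get_obs()["eef_pos"])
E
```

```text
[550.    0.  231.3]
scene (array([ 528.3, -187.4,   37.3]), 172, np.float64(1.3228569125011183), np.float64(42.19122838444609)) (array([ 487.8, -227.1,    8. ]), array([ 568.4, -147.7,   45.6]))
scene grip 152 ((546.576171875, 240.0747528076172), (40.486454010009766, 28.523347854614258), 86.67207336425781) 120.42379182214032
scene bar 370 ((546.04736328125, 239.2855224609375), (27.892902374267578, 149.7832489013672), 2.5021111965179443) 66.76125408917086
side (array([ 529. , -188.2,   37.3]), 260, np.float64(1.0848719250358876), np.float64(41.57387902938204)) (array([ 490. , -227.1,    8.1]), array([ 568.4, -148.9,   44. ]))
side grip 114 ((547.1612548828125, 237.85997009277344), (26.68635368347168, 39.17218780517578), 3.976534128189087) 120.45173041703521
side bar 248 ((546.8345947265625, 238.88455200195312), (26.672534942626953, 152.91477966308594), 3.08697772026062) 65.57762722693158
wrist (array([ 527.6, -185.9,   37.2]), 636, np.float64(0.9746513856738585), np.float64(42.16176943825474)) (array([ 488.5, -224.3,    8. ]), array([ 566. , -147.4,   44.5]))
wrist grip 1130 ((544.9535522460938, 241.58668518066406), (25.994247436523438, 40.13998794555664), 2.665623664855957) 121.26441485065737
wrist bar 1776 ((545.1288452148438, 241.7068328857422), (25.96717643737793, 149.3878936767578), 2.7382140159606934) 66.44022644538123
4.7167 [547.9 232.7 250. ]
```

View pics/b1.png

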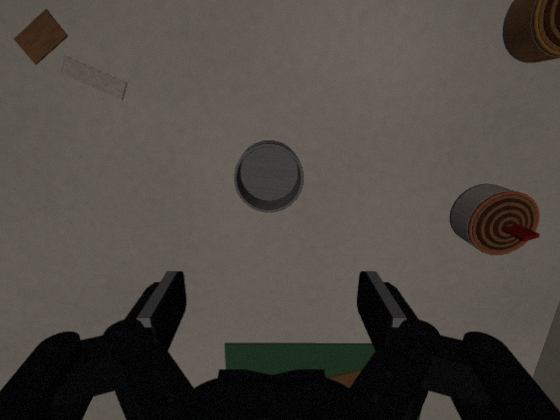

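View pics/b2.png

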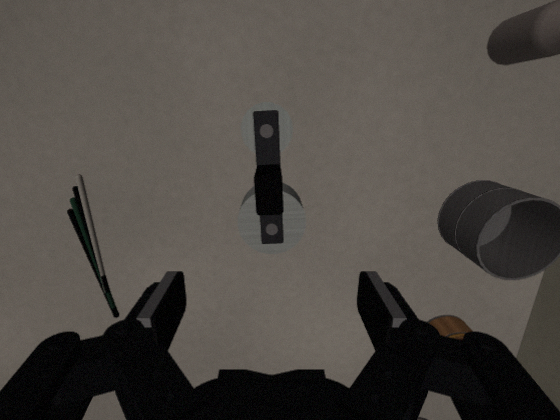

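The tin is alone at (270,175) in the first wrist view. In the second, the gauge stands with its go foot at the top (266,130), the grip at (269,190) and a yaw of about +2.7°. The measured sizes match the given ones: rim z 42, grip 26x40, bar 26x150. Next is the grasp.

```bash
cat >> h.py <<'E'
YAW=np.deg2rad(2.7)
Rz=np.array([[np.cos(YAW),-np.sin(YAW),0],[np.sin(YAW),np.cos(YAW),0],[0,0,1]])
RG=Rz@np.array([[0,1,0],[1,0,0],[0,0,-1.]])
def st(s=""):
    o=env.get_obs(); print(s,"t",round(o["t"],2),"p",np.round(o["eef_pos"],2),"F",np.round(o["contact_force"],2),"M",np.round(o["wrist_torque"],3),"w",round(o["grip_width"],1)); return o
def gauge(W,x,y,zo,tag):
    """zo: lift of feet above table"""
    b=(np.abs(W[...,0]-x)<40)&(np.abs(W[...,1]-y)<100)
    for nm,lo,hi in [("bar",63.5,69)]:
        q=W[b&(W[...,2]>lo+zo)&(W[...,2]<hi+zo)]
        if len(q)<20: print(tag,nm,len(q)); continue
        rc=cv2.minAreaRect(q[:,:2].astype(np.float32)); A=np.c_[q[:,:2]-[x,y],np.ones(len(q))]
        print(tag,nm,len(q),np.round(rc[0],1),np.round(rc[1],1),round(rc[2],2),"plane",np.round(np.linalg.lstsq(A,q[:,2],rcond=None)[0],4))
E
python3 - <<'E'
from h import *
st("0")
env.reach([546.2,240.2,150],RG); st("above")
p=env.read_camera("wrist"); gauge(cloud(p),546,240,0,"w")
env.move_linear([546.2,240.2,76],vel=100); st("down")
env.command_gripper(20,80); st("grip")
for n in ["scene","side"]:
    p=env.read_camera(n); gauge(cloud(p),546,240,0,n); cv2.imwrite(f"pics/c_{n}.png",p["color"])
E
```

```text
0 t 4.72 p [547.89 232.72 249.96] F [-0.33 -0.76 -0.06] M [-0.027 -0.012  0.018] w 85.5
above t 5.2 p [546.83 239.2  150.31] F [-0.17 -0.13  1.37] M [-0.023  0.008  0.036] w 85.3
w bar 2909 [544.9 241. ] [ 26.  149.9] 2.7 plane [4.10000e-03 1.00000e-03 6.64683e+01]
down t 6.14 p [546.93 240.57  76.88] F [0.42 0.01 0.3 ] M [ 0.044  0.01  -0.056] w 85.1
grip t 6.72 p [546.17 240.26  76.33] F [-2.26 -0.58  2.14] M [-0.006  0.186  0.027] w 25.6
scene bar 383 [546.4 240.3] [ 28.4 150.8] 3.58 plane [-3.94000e-02  1.90000e-03  6.67508e+01]
side bar 230 [547.  239.4] [ 27.2 150.4] 2.37 plane [2.61000e-02 6.00000e-04 6.59722e+01]
```

```bash
python3 - <<'E'
from h import *
env.move_linear([546.2,240.3,190],vel=120); env.wait(.2); st("lift")
env.move_linear([531.0,-242.0,190],RG,vel=170); env.wait(.4); st("over")
for n in ["scene","side","wrist"]:
    p=env.read_camera(n);W=cloud(p); gauge(W,531,-242,114,n); cv2.imwrite(f"pics/d_{n}.png",p["color"])
    np.save(f"Wd_{n}.npy",W)
    m=(np.abs(W[...,0]-530)<60)&(np.abs(W[...,1]+189)<60)&(W[...,2]>39.5)&(W[...,2]<46)
    q=W[m]; print(len(q), circ(q[:,:2]) if len(q)>20 else '')
E
```

```text
lift t 8.12 p [545.73 240.04 189.05] F [ 0.66 -0.03 -2.12] M [ 0.037 -0.058  0.007] w 25.3
over t 11.51 p [ 531.   -241.97  190.02] F [-0.09 -0.01 -2.16] M [0.011 0.034 0.031] w 25.0
scene bar 483 [ 531.8 -241.9] [ 29.5 150. ] 2.44 plane [-1.970000e-02 -3.100000e-03  1.799813e+02]
167 [ 528.23977273 -187.43966821   37.41398949]
side bar 1029 [ 531.4 -242.4] [ 26.9 150.1] 2.85 plane [2.170000e-02 9.000000e-04 1.798976e+02]
268 [ 528.86320878 -188.35635955   37.24595669]
wrist bar 4903 [ 527.8 -194.9] [26.1 57.8] 2.67 plane [-1.900000e-03  6.000000e-04  1.802321e+02]
336 [ 527.44423251 -187.30887019   38.2171281 ]
```

View pics/d_scene.png

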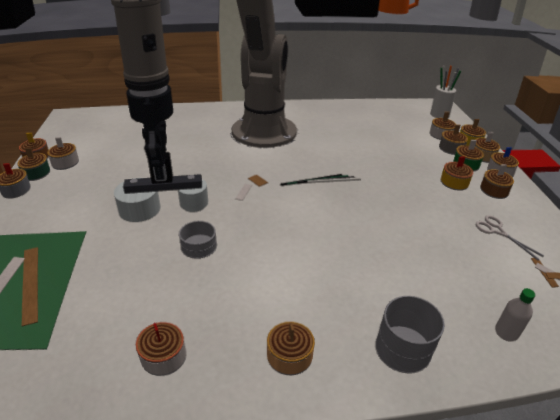

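View pics/d_side.png

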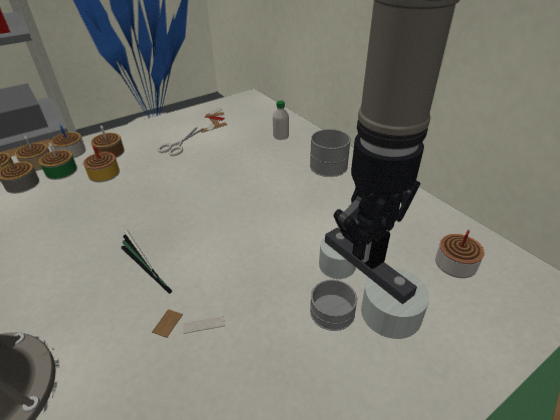

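The gauge hangs level over the tin: in the scene view the go foot is at (193,192), above the tin at (198,238). The offset error is about 0.5 mm, so I correct that and lower the foot.

```bash
python3 - <<'E'
from h import *
env.move_linear([530.5,-242.6,130],vel=120); env.wait(.2); b=st("b")["contact_force"]
env.move_linear([530.5,-242.6,100],vel=60); env.wait(.1); st("in")
env.move_linear([530.5,-242.6,83.5],vel=40); env.wait(.3); b=st("near")["contact_force"][2]
z=83.5
while z>76.5:
    z-=0.6; env.move_linear([530.5,-242.6,z],vel=15); env.wait(.1)
    o=env.get_obs(); f=o["contact_force"][2]-b; print(round(z,1),round(o["eef_pos"][2],2),np.round(f,2))
    if f>4: break
env.wait(.3); st("stand")
for n in ["scene","side"]:
    p=env.read_camera(n);W=cloud(p); gauge(W,530.5,-242,3,n); cv2.imwrite(f"pics/e_{n}.png",p["color"])
E
```

```text
b t 12.51 p [ 531.34 -242.96  131.21] F [-0.5  -0.71 -2.42] M [ 0.008 -0.03  -0.011] w 25.3
in t 13.26 p [ 530.91 -242.78  100.4 ] F [-0.05 -0.69 -3.21] M [ 0.026 -0.055 -0.025] w 24.8
near t 14.12 p [ 530.69 -242.68   83.77] F [ 0.03 -0.49 -3.17] M [ 0.    -0.003  0.012] w 25.1
82.9 82.88 0.74
82.3 82.3 0.25
81.7 81.67 0.46
81.1 81.09 1.03
80.5 80.5 0.77
79.9 79.91 0.22
79.3 79.36 0.88
78.7 79.23 4.97
stand t 17.22 p [ 530.61 -242.89   79.19] F [-2.58 -0.26  3.93] M [0.174 0.456 0.087] w 25.0
scene bar 438 [ 531.1 -241.8] [ 29.2 148.3] 1.95 plane [-2.61000e-02 -3.20000e-03  6.95767e+01]
side bar 735 [ 531.4 -243.4] [ 26.8 148.8] 2.65 plane [1.88000e-02 1.00000e-04 6.89612e+01]
```

View pics/e_side.png

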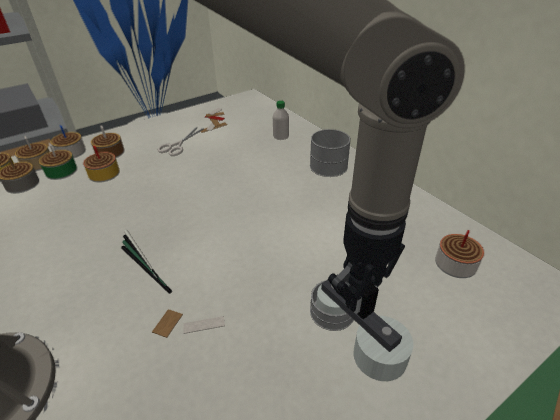

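Contact came at TCP z 79.3 against a predicted 79.5, and the bar top is at 69.3 (66.5 + 3), so the foot stood on the tin's floor. The side view shows it inside the tin at (333,298). Now I draw it out and move the no-go foot across.

```bash
python3 - <<'E'
from h import *
env.move_linear([530.5,-242.6,100],vel=50); env.move_linear([530.5,-242.6,170],vel=110); env.wait(.1); st("out")
env.move_linear([525.3,-132.8,170],vel=120); env.wait(.4); st("over")
for n in ["scene","side"]:
    p=env.read_camera(n);W=cloud(p); gauge(W,525,-133,93.5,n); cv2.imwrite(f"pics/f_{n}.png",p["color"])
    m=(np.abs(W[...,0]-530)<60)&(np.abs(W[...,1]+189)<60)&(W[...,2]>39.5)&(W[...,2]<46)
    q=W[m]; print(len(q), circ(q[:,:2]) if len(q)>20 else '')
E
```

```text
out t 18.77 p [ 529.63 -242.2   168.68] F [ 0.34 -0.74 -3.21] M [ 0.019 -0.056 -0.023] w 25.0
over t 20.24 p [ 525.29 -133.13  169.97] F [ 0.64  0.01 -2.58] M [-0.007 -0.06   0.017] w 25.0
scene bar 466 [ 525.6 -132.8] [ 30.3 150.6] 3.14 plane [-2.800000e-02 -2.200000e-03  1.596598e+02]
136 [ 528.13698517 -187.39793117   37.6722183 ]
side bar 660 [ 526.4 -133.9] [ 27.  150.7] 2.81 plane [3.460000e-02 3.300000e-03 1.597092e+02]
167 [ 529.04961408 -187.98593696   37.40585906]
```

View pics/f_side.png

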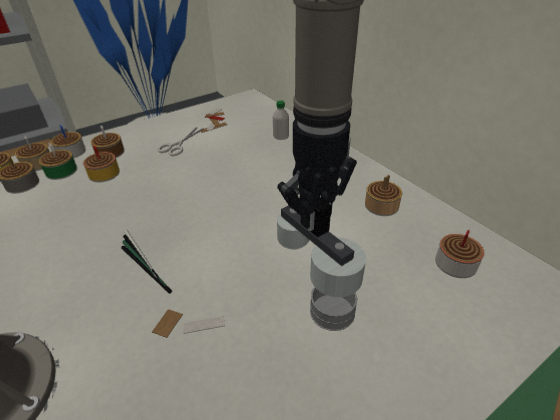

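The tin has not moved, and the no-go foot, at (337,268) in the side view, is centred over it to within about 0.5 mm. Lowering it onto the rim.

```bash
python3 - <<'E'
from h import *
P=[525.3,-132.4]
env.move_linear(P+[128],vel=80); env.move_linear(P+[122],vel=30); env.wait(.3); b=st("near")["contact_force"][2]
z=122
while z>115.5:
    z-=0.6; env.move_linear(P+[z],vel=15); env.wait(.1)
    o=env.get_obs(); f=o["contact_force"][2]-b; print(round(z,1),round(o["eef_pos"][2],2),np.round(f,2))
    if f>3.5: break
env.wait(.5); st("set")
for n in ["scene","side"]:
    p=env.read_camera(n);W=cloud(p); gauge(W,525,-133,42,n); cv2.imwrite(f"pics/g_{n}.png",p["color"])
E
```

```text
near t 21.67 p [ 525.4  -132.42  122.13] F [-0.79 -0.55 -2.9 ] M [ 0.007 -0.013 -0.019] w 25.4
121.4 121.39 -0.01
120.8 120.8 -0.17
120.2 120.18 -0.33
119.6 119.6 -0.25
119.0 118.98 -0.59
118.4 118.36 0.39
117.8 118.2 4.05
set t 24.62 p [ 525.46 -132.27  118.18] F [-1.8   1.22  4.59] M [ 0.189  0.492 -0.023] w 25.2
scene bar 435 [ 527.1 -131.3] [ 28.9 148.5] 3.09 plane [-6.800000e-03 -1.900000e-03  1.078599e+02]
side bar 569 [ 526.1 -133.1] [ 27.4 149.8] 3.09 plane [1.500000e-02 4.000000e-04 1.079558e+02]
```

View pics/g_side.png

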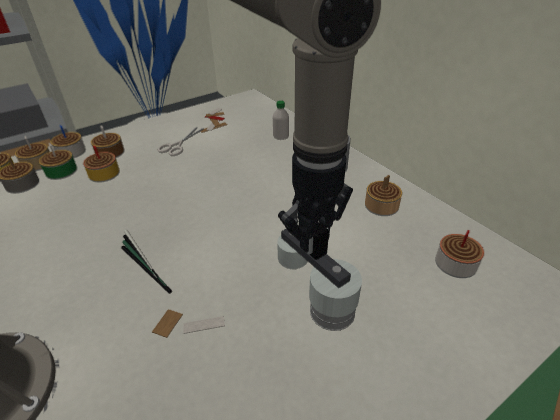

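View pics/g_scene.png

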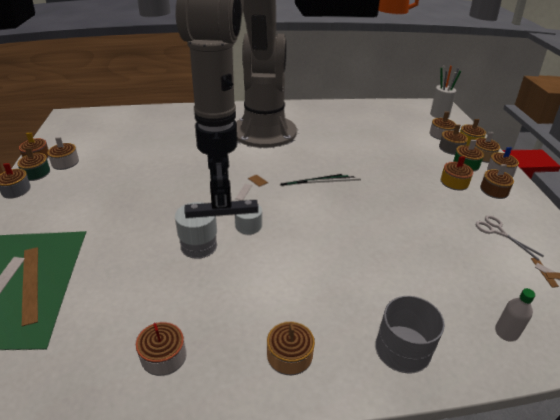

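The no-go foot sits level on the rim: bar top 107.9 (66 + 42), slope under 0.2% along the bar, held up with about 7 N. It is at (335,290) in the side view and (196,223) in the scene view. Now I return the gauge to its first place.

```bash
python3 - <<'E'
from h import *
P=[525.3,-132.4]; Q=[546.2,240.3]
env.move_linear(P+[130],vel=50); env.move_linear(P+[185],vel=110); env.wait(.1)
env.move_linear(Q+[185],RG,vel=170); env.wait(.2); st("over")
env.move_linear(Q+[95],vel=100); env.move_linear(Q+[80],vel=40); env.wait(.3); b=st("near")["contact_force"][2]
z=80
while z>73.5:
    z-=0.6; env.move_linear(Q+[z],vel=15); env.wait(.1)
    o=env.get_obs(); f=o["contact_force"][2]-b; print(round(z,1),round(o["eef_pos"][2],2),np.round(f,2))
    if f>3: break
env.wait(.2); st("set")
env.command_gripper(85); env.wait(.3); st("open")
env.move_linear(Q+[170],vel=90); env.wait(.3); st("up")
for n in ["scene","side","wrist"]:
    p=env.read_camera(n);W=cloud(p); gauge(W,546,240,0,n); cv2.imwrite(f"pics/h_{n}.png",p["color"])
    m=(np.abs(W[...,0]-530)<60)&(np.abs(W[...,1]+189)<60)&(W[...,2]>39.5)&(W[...,2]<46)
    q=W[m]; print(len(q), circ(q[:,:2]) if len(q)>20 else '')
st()
E
```

```text
over t 28.4 p [546.3  239.81 185.05] F [ 0.08  0.35 -2.43] M [0.007 0.029 0.003] w 25.3
near t 30.27 p [546.39 240.35  80.25] F [ 0.08  0.66 -1.77] M [ 0.043  0.002 -0.02 ] w 25.2
79.4 79.39 -0.98
78.8 78.78 -1.03
78.2 78.19 -1.26
77.6 77.59 -1.21
77.0 77.0 -1.07
76.4 76.41 -0.39
75.8 76.33 3.58
set t 32.92 p [546.26 240.24  76.36] F [-2.8  -1.73  3.95] M [-0.174  0.559  0.033] w 25.4
open t 33.83 p [546.22 240.3   75.83] F [0.29 0.4  0.28] M [0.031 0.008 0.014] w 85.0
up t 35.33 p [546.04 240.21 169.63] F [ 0.03 -0.35  0.45] M [ 0.039 -0.034  0.037] w 85.4
scene bar 368 [546.5 238.8] [ 27.1 150.5] 2.61 plane [-2.86000e-02 -1.30000e-03  6.67837e+01]
180 [ 528.55654513 -187.37087993   37.30794711]
side bar 254 [547.2 238.5] [ 26.5 150.2] 2.86 plane [2.49000e-02 4.60000e-03 6.60292e+01]
265 [ 528.83567995 -188.26102443   37.27567097]
wrist bar 2575 [545.4 241.6] [ 26.  148.5] 2.82 plane [-9.00000e-04  4.00000e-04  6.64817e+01]
0 
 t 35.48 p [546.18 240.25 169.89] F [0.17 0.25 0.23] M [-0.026 -0.033  0.03 ] w 85.1
```

View pics/h_scene.png

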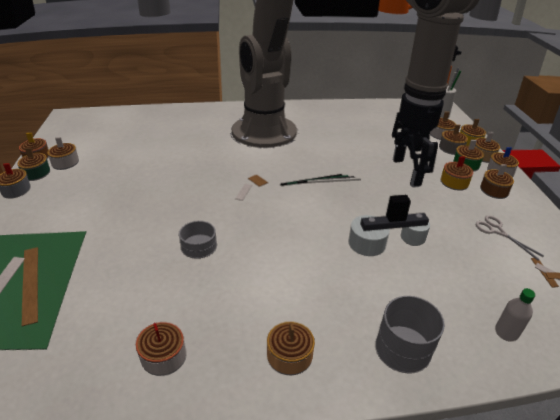

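The gauge stands on both feet at (395,222), the gripper is clear of it, and the tin at (198,239) and the bystanders have not moved. Handing in.

```bash
python3 - <<'E'
from bench import env
print(env.close_job())
E
```

```text
the job is handed in; nothing more can be done
None
```

The check is done in the order asked, and I handed the job in at about 35.5 s of the 58 s allowed.

- **Go foot:** it went into the tin and stood on its floor. Contact came at the predicted height (TCP z 79.3 mm against 79.5), with the foot pressing with about 7 N. I then drew it straight out.
- **No-go foot:** it sat on the tin's rim and would not go in, again with about 7 N. It was within about 1 mm of centre and level to 0.2% along the bar.
- **Gauge at the end:** it stands upright on both feet in its first place, with the bar top at 66.5 mm and level. The gripper is open and about 95 mm above its grasp height.
- **Tin and other objects:** the tin's measured position is the same as at the start to within 0.3 mm. In the last scene picture the other objects look unmoved; I did not measure them.

No check failed. The wrist camera disagreed with the two fixed cameras by about 1–3 mm throughout. I worked from relative positions within each camera, and those agreed to about 1 mm.

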